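# Fit the green format plate to the jar labeller

## Task

The labeller is being changed over to the green jars: draw the green-edged format plate up out of the leaning slotted rack by its top edge, carry it to the labeller's plate station and lower it upright into the slot, keeping hold of it rather than dropping it in. Press it down past the spring roller until it is fully home on the slot floor, then let go. Leave the other two plates in their slots, and do not disturb the jars, the label roll or the tape dispenser.

Things in the scene. Friction and masses are not known exactly. Their poses are not given: they have to be found in the camera images.
- plate_green: Flat aluminium format plate with green grip strip along its top edge: 110 mm wide, 120 mm tall, 5 mm thick, 0.13 to 0.25 kg, both faces alike. The one to fit, from any of the rack's three slots. A 34 x 20 mm window is cut in mid-width, 12 to 32 mm above its bottom edge. Origin: centre of the bottom edge; x normal to the sheet, y along its width, z from the bottom edge to the strip.
- green_strip (a point): Centre of the green plate's grip strip, 111 mm above its bottom edge. The strip is 10 mm thick, 110 mm long and 18 mm tall (its top is the plate's top). Axes as the plate's.
- plate_orange: Flat aluminium format plate with orange grip strip along its top edge: 110 mm wide, 120 mm tall, 5 mm thick, 0.13 to 0.25 kg, both faces alike. Stays in the rack. Origin: centre of the bottom edge; x normal to the sheet, y along its width, z from the bottom edge to the strip.
- plate_blue: Flat aluminium format plate with blue grip strip along its top edge: 110 mm wide, 120 mm tall, 5 mm thick, 0.13 to 0.25 kg, both faces alike. Stays in the rack. Origin: centre of the bottom edge; x normal to the sheet, y along its width, z from the bottom edge to the strip.
- rack: Fixed rack, 220 x 150 mm, grey base, two white cheeks 74 mm high with black inclined grooves inside that hold the plates by their side edges. Origin on the table below the middle slot's bottom; z up; x points to the robot's left within 0.3 rad. Three slots in a row along x, 52 mm apart level (45 mm square to the sheets). Fingers opened beyond 40 mm would touch the next plate.
- rack_slot (a point): Bottom centre of the rack's middle slot, 24 mm above the table; rack axes. All slots lean 30 degrees from vertical to the rack's -x (the robot's right): a plate's z axis is (-0.5, 0, 0.87) and its x axis (0.87, 0, 0.5) in the rack's frame. Grooves are 7.5 mm wide and 56 mm deep along the lean; plate tops are 128 mm above the table and the upper 64 mm of each plate is free.
- station: Fixed plate station of the labeller: white base 125 x 170 x 12 mm with an upright aluminium slot, yellow flared lips at its mouth, and a sensor post 89 mm high near the corner at x +45, y +70 mm. Origin on the table below the slot's centre; z up, y along the slot, x across it, pointing to the robot's left within 0.3 rad.
- slot_floor (a point): Centre of the slot's floor, 12 mm above the table, station axes. The plate's origin lies here when it is home. The slot is 7.5 mm across (x) and 116 mm long (y) inside.
- slot_mouth (a point): Centre of the top of the slot's straight walls, 45 mm above its floor, station axes. Flared lips rise 12 mm higher and widen the mouth to about 20 x 126 mm.
- roller_nose (a point): Tip of an orange spring roller (22 mm diameter, 26 mm long, 22 mm above the slot floor) poking 5.5 mm through the middle of the slot's +x wall. A plate let down stops on it with its bottom edge about 29 mm above the floor; pressing with about 4 to 10 N takes it past, and the roller springs into the plate's window when it is home on the floor.
- jar0: Loose glass jar with green label and steel cap, 58 mm diameter, 95 mm high, standing; origin at the centre of its underside.
- jar1: Loose glass jar with green label and steel cap, 58 mm diameter, 95 mm high, standing; origin at the centre of its underside.
- jar2: Loose glass jar with green label and steel cap, 58 mm diameter, 95 mm high, standing; origin at the centre of its underside.
- label_roll: Loose roll of white labels lying flat, 84 mm diameter, 40 mm bore, 50 mm high; origin at the centre of its underside.
- tape_gun: Loose red tape dispenser with a yellow roll lying flat, about 200 mm long along its x, 80 mm wide, 36 mm high; origin on its underside, between handle (-x) and roll (+x).
Not all that is in view belongs to the job. Leave any purple or yellow look-alike of the plate_green alone.

How it is judged:
By the outcome, as a careful person would: the job done as asked, in the order asked, and still so for the second after the job is handed in, with the robot touching nothing.
It also fails if it takes over 51 s, if anything falls off the work surface, if the arm or the gripper's body presses on something with over 40 N, if the wrist force passes 120 N, or if a joint passes its speed limit or range.

## Robot

A 6-joint arm with a two-finger parallel gripper is mounted at the origin on the work surface. World frame = base frame: x ahead of the robot, y to its left, z up, the work surface at z = 0. Lengths are in m, angles in rad, forces in N, time in s.
With the tool pointing down it reaches from about 0.35 to 0.975 m from the base axis. Payload 4.9 kg.
Tool frame: the origin (TCP) lies at the very end of the fingers, on their centre line; the grasp point (between the pads) lies behind it (hold_point_z is the z of the grasp point in the tool frame, in m); z points along the fingers, x is the direction in which the jaws open and shut, and the axes are right-handed (so a half turn about z gives the same grasp; the last joint's range is limited). The gripper opens to 85 mm and grips with 20 to 120 N. Pads are 22 mm wide; open, the fingers measure 114 mm over their backs; the gripper's body (76 mm by 85 mm) begins 54 mm behind the grasp point. The pads swing forward as they close: fully open they stand 13 mm farther back than shut.
Start: joints at [0.993, 0.053, 1.613, -0, 1.476, -0.119], TCP at [0.277, 0.56, 0.231] pointing down, gripper open.
Joint ranges: [-3.01, 3.01], [-1.01, 2.22], [0.06, 2.58], [-1.02, 4.17], [0.09, 2.62], [-3.14, 3.14]. Speed limits (rad/s): [2.57, 2.57, 3.14, 3.14, 3.14, 3.14].

## Interface

Orientations are given as a rotation vector (axis times angle).
In Python, from plant import get_obs, capture, camera_params, hand_in, hold_point_z gives the robot as it stands.
- The arm moves only by the tool drive_tool, never from a script. Its argument "series" is text: rows parted by semicolons, each of 7 numbers parted by spaces: the shift along the tool's x, y, z in m, then the turn, a rotation vector about the tool's x, y, z in rad, then the closure, from 0 (fully open) to 1 (shut). In form: dx dy dz ax ay az claw; .... A call has 1 to 10 rows; each row is the pose to reach, as a shift and turn from the pose commanded when the call began, along the tool's axes at that moment; what a row does not reach only later rows make up. A row lasts 1/8 s, in which the tool goes at most 62.5 mm and 10.7 degrees, less where a joint would pass 70% of its speed; a pose out of reach is approached as far as the arm can. A call with a gripper value outside its range is refused whole. The fingers move at their own pace and stop on an object; "grip_force" is the grip in N (left out, the last holds). Time passes only in rows, so rows that repeat a pose let the fingers close. It gives the time, the measured TCP pose, the force and the opening at its end, in the units of the state.
- get_obs(): the state, without advancing time (a new reading comes with each control period).
- capture(name): name is "scene" or "side" or "wrist"; returns (picture, depth): 480x640x3 uint8, blue, green, red; 480x640 float32, m along the optical axis (not along the pixel's ray), 0 where there is no reading.
- camera_params(name): a dict with "fx", "fy", "cx", "cy" (pixels), "extrinsics" (4x4, takes a point from camera to world coordinates). Camera axes: x right, y down, z forward; pixel columns grow to the right and rows downward; lengths in m; the calibration is good to about 2 mm. A picture is of the moment at which its call begins: read the wrist's pose just before it. camera_params takes no time and is no camera call; for the wrist camera it gives the pose at the moment of the call.
- hand_in(): hands the job in, once; it reports no verdict.
The state is a dict: "t": time; "qpos": joint angles; "joint_velocities": joint speeds; "joint_efforts": joint torques, N m; "tcp_pos": TCP position; "orientation": TCP orientation; "force": force on the tool from outside, world axes, zero at the start; "moment": the same for the moment, N m; "opening": finger opening in m.
Only numpy, scipy, OpenCV 4.12 (cv2) and the standard library are available. Lean on these libraries where they do the work, as an engineer would, in place of code of your own. Each camera call takes 0.05 s, during which the arm holds its last target.

## Working session

There is one attempt and no reset: what is moved stays moved. The work goes in short steps, Python scripts to look and compute and a tool call to move; the robot and the scene stay as the last step left them, time stands still between calls to the robot, and variables do not carry over. Pictures are saved under pics/ and viewed, and the job is handed in when it is done.

Besides the shell and the picture viewer there is one more tool, called as name(argument=value, ...) on one line, values as JSON. drive_tool: Moves the arm, as the interface text tells. Its arguments: {"type":"object","properties":{"series":{"type":"string"},"grip_force":{"type":"number"}},"required":["series"]}

```bash
ls; mkdir -p pics; python3 - <<'E'
from plant import get_obs, capture, camera_params, hold_point_z
import cv2,numpy as np
print(get_obs()); print(hold_point_z)
for n in ["scene","side","wrist"]:
    p=camera_params(n); im,d=capture(n); cv2.imwrite(f"pics/{n}0.png",im); np.savez(f"pics/{n}0.npz",d=d,im=im,**p)
    print(n,p)
E
```

```text
pics
{'t': 0.0, 'qpos': array([ 9.93014398e-01,  5.33555160e-02,  1.61429815e+00,  2.67623042e-05,
        1.47598709e+00, -1.19018062e-01]), 'joint_velocities': array([ 1.03707188e-03, -3.65103221e-05, -7.84454251e-04, -1.31566575e-03,
       -8.25076450e-04, -5.77655487e-04]), 'joint_efforts': array([ 1.59395226e-03, -3.93659127e+01, -3.70189834e+01,  5.65739276e-05,
        6.71503163e-03, -5.53190986e-07]), 'tcp_pos': array([0.27643687, 0.55985051, 0.23006137]), 'orientation': array([ 2.66764252,  1.65770482, -0.00293174]), 'force': array([1.26107352, 1.0993732 , 0.4159441 ]), 'moment': array([ 0.00872701, -0.00117147,  0.0096802 ]), 'opening': 0.08581601208431473}
-0.0187
scene {'fx': 581.1923369878989, 'fy': 581.1923369878989, 'cx': 326.2967662174054, 'cy': 236.98697688483838, 'extrinsics': array([[-0.86282173,  0.31128305, -0.39829828,  0.99506614],
       [ 0.50506958,  0.56366913, -0.65359148,  0.8748412 ],
       [ 0.02105649, -0.76510128, -0.64356558,  0.93201479],
       [ 0.        ,  0.        ,  0.        ,  1.        ]])}
side {'fx': 476.6744330410067, 'fy': 476.6744330410067, 'cx': 319.8956017728046, 'cy': 247.83460607890342, 'extrinsics': array([[ 0.8260734 , -0.39562571,  0.40135151, -0.00376411],
       [-0.56352534, -0.57168993,  0.59633028, -0.7110883 ],
       [-0.00647497, -0.71878433, -0.69520296,  0.94468834],
       [ 0.        ,  0.        ,  0.        ,  1.        ]])}
wrist {'fx': 363.4685505302895, 'fy': 363.4685505302895, 'cx': 318.3487496983499, 'cy': 240.508650509716, 'extrinsics': array([[ 0.44276441,  0.86400167,  0.23970981,  0.21684713],
       [ 0.89663572, -0.42604718, -0.12053289,  0.58866356],
       [-0.00201293,  0.26830005, -0.96333329,  0.37320935],
       [ 0.        ,  0.        ,  0.        ,  1.        ]])}
```

View pics/scene0.png

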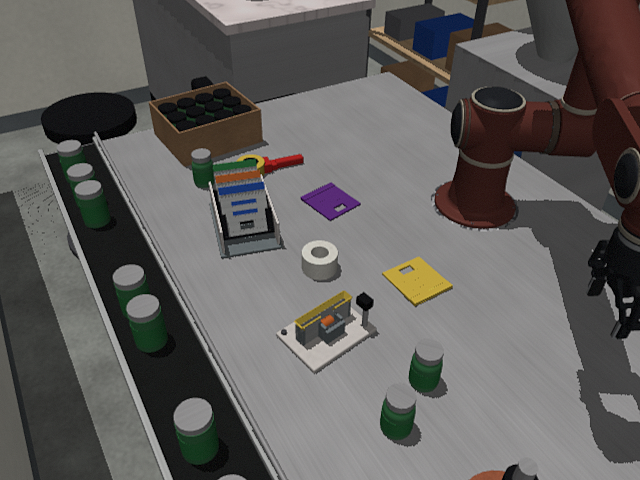

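View pics/side0.png

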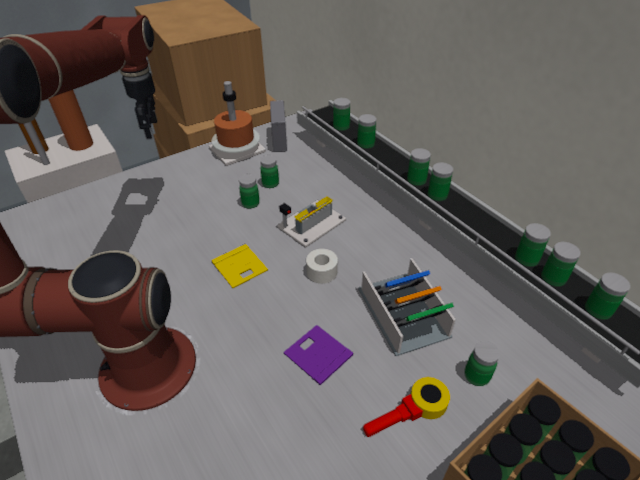

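View pics/wrist0.png

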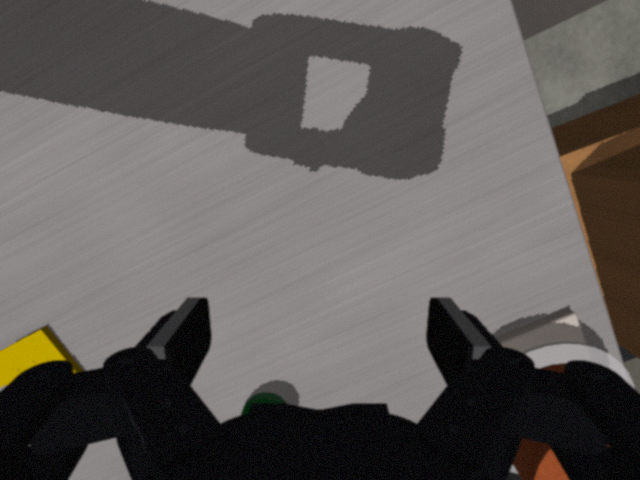

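The scene picture shows the rack near (245,215), with green as the rearmost strip at (235,166), and the station near (325,330). In the side picture the green strip is at (430,312), the orange at (418,295) and the blue at (408,279). The station lips are at (313,210) and its sensor post at (286,210).

```bash
cat > h.py <<'E'
import numpy as np,cv2
def load(n,k=0):
    z=np.load(f"pics/{n}{k}.npz"); return z
def pts(z,mask):
    v,u=np.nonzero(mask&(z['d']>0)); d=z['d'][v,u]
    P=np.c_[(u-z['cx'])/z['fx']*d,(v-z['cy'])/z['fy']*d,d]
    E=z['extrinsics']; return P@E[:3,:3].T+E[:3,3],u,v
def hsv(z,lo,hi,roi):
    m=cv2.inRange(cv2.cvtColor(z['im'],cv2.COLOR_BGR2HSV),np.array(lo),np.array(hi))>0
    r=np.zeros_like(m); x0,y0,x1,y1=roi; r[y0:y1,x0:x1]=1
    m&=r
    n,l,s,_=cv2.connectedComponentsWithStats(m.astype(np.uint8))
    return l==1+np.argmax(s[1:,4])
E
python3 - <<'E'
from h import *
np.set_printoptions(precision=4,suppress=True)
C={'green':([50,120,40],[80,255,255]),'orange':([5,150,60],[18,255,255]),'blue':([100,150,60],[125,255,255])}
for n,roi in [('side',(375,260,460,325)),('scene',(205,155,275,200))]:
    z=load(n)
    for c in C:
        P,u,v=pts(z,hsv(z,*C[c],roi))
        m=P.mean(0); w,V=np.linalg.eigh(np.cov((P-m).T)); a=V[:,2]; t=(P-m)@a
        r=cv2.minAreaRect(np.c_[u,v].astype(np.float32))
        print(n,c,len(P),m,'dir',a*np.sign(a[0]),'len',np.ptp(t),'z',P[:,2].min(),P[:,2].max(),'mid',m+a*(t.max()+t.min())/2,'px',u.min(),u.max(),v.min(),v.max(),w)
z=load('scene')
for nm,n,lo,hi,roi in [('lips','scene',[20,120,60],[33,255,255],(280,285,365,345)),('lips','side',[20,120,60],[33,255,255],(285,190,340,225)),('roller','scene',[5,150,60],[18,255,255],(300,300,360,340))]:
    z=load(n)
    P,u,v=pts(z,hsv(z,lo,hi,roi)); m=P.mean(0); w,V=np.linalg.eigh(np.cov((P-m).T)); a=V[:,2]; t=(P-m)@a
    print(nm,n,len(P),m,a*np.sign(a[0]),np.ptp(t),'mid',m+a*(t.max()+t.min())/2,'z',P[:,2].min(),P[:,2].max())
for n,b in [('scene',(265,280,390,375)),('side',(265,190,350,250)),('scene',(200,150,290,260)),('side',(355,255,460,355))]:
    z=load(n); x0,y0,x1,y1=b
    cv2.imwrite(f"pics/crop_{n}_{x0}.png",cv2.resize(z['im'][y0:y1,x0:x1],None,fx=6,fy=6,interpolation=cv2.INTER_CUBIC))
E
```

```text
side green 236 [ 0.5548 -0.305   0.1206] dir [ 0.9291 -0.0303 -0.3685] len 0.13478957602036787 z 0.02442402408076849 0.13333941858365161 mid [ 0.5677 -0.3054  0.1155] px 407 452 303 320 [0.     0.0005 0.0012]
side orange 243 [ 0.5648 -0.2551  0.1223] dir [ 0.973  -0.2253 -0.0498] len 0.11334233492049861 z 0.06770290962906833 0.1332080489033054 mid [ 0.5682 -0.2559  0.1221] px 395 440 286 303 [0.     0.0002 0.001 ]
side blue 227 [ 0.5782 -0.2054  0.1225] dir [ 0.9726 -0.2302 -0.0316] len 0.10752342966930062 z 0.06914516211190391 0.13220859068544533 mid [ 0.5786 -0.2055  0.1225] px 386 429 271 286 [0.     0.0002 0.0009]
scene green 427 [ 0.5667 -0.3418  0.096 ] dir [ 0.322  -0.7747 -0.5442] len 0.19309630468891842 z 0.008212035332423206 0.13275145832523028 mid [ 0.5716 -0.3535  0.0878] px 205 255 159 186 [0.0001 0.0006 0.0046]
scene orange 301 [ 0.5685 -0.2523  0.1234] dir [ 0.9716 -0.2366  0.0001] len 0.10910971451269705 z 0.11103389103265093 0.1328257185089502 mid [ 0.5678 -0.2521  0.1234] px 216 259 170 182 [0.    0.    0.001]
scene blue 305 [ 0.5821 -0.202   0.1235] dir [ 0.9676 -0.2525 -0.0051] len 0.10735615166264909 z 0.11113207218260734 0.13394390307855297 mid [ 0.5813 -0.2018  0.1235] px 218 263 182 194 [0.    0.    0.001]
lips scene 510 [0.5786 0.1844 0.0652] [0.9849 0.173  0.001 ] 0.13308255045037148 mid [0.5795 0.1845 0.0652] z 0.013333245623936896 0.07424860523760402
lips side 231 [0.5815 0.1907 0.0642] [ 0.9828  0.1845 -0.006 ] 0.1381517566755432 mid [0.5791 0.1903 0.0642] z 0.036755780923237724 0.07422695207408891
roller scene 93 [0.5764 0.2005 0.0445] [0.9735 0.1975 0.1152] 0.03364464163483276 mid [0.5789 0.201  0.0448] z 0.037064004812296325 0.05476683730881593
```

```bash
ls pics
```

```text
crop_scene_200.png
crop_scene_265.png
crop_side_265.png
crop_side_355.png
scene0.npz
scene0.png
side0.npz
side0.png
wrist0.npz
wrist0.png
```

```bash
cat >> h.py <<'E'
from scipy.spatial.transform import Rotation as Ro
def plan(pos,R,obs):
    """target TCP pos and 3x3 R -> tool-frame shift/turn from measured pose"""
    R0=Ro.from_rotvec(obs['orientation']); 
    d=R0.inv().apply(np.array(pos)-obs['tcp_pos']); r=(R0.inv()*Ro.from_matrix(R)).as_rotvec()
    print('shift',np.round(d,4),'turn',np.round(r,4),'rows',np.linalg.norm(d)/.0625,np.degrees(np.linalg.norm(r))/10.7)
E
python3 - <<'E'
from h import *
from plant import *
np.set_printoptions(precision=4,suppress=True)
o=get_obs(); R0=Ro.from_rotvec(o['orientation']).as_matrix(); print(R0)
E=camera_params('wrist')['extrinsics']; print('cam in tool',R0.T@E[:3,:3], R0.T@(E[:3,3]-o['tcp_pos']))
E
```

```text
[[ 0.4429  0.8966 -0.0009]
 [ 0.8966 -0.4429 -0.0014]
 [-0.0016 -0.0002 -1.    ]]
cam in tool [[ 1.      0.0002 -0.0001]
 [-0.0001  0.9633  0.2685]
 [ 0.0002 -0.2685  0.9633]] [-0.0009 -0.0662 -0.143 ]
```

View pics/crop_side_355.png

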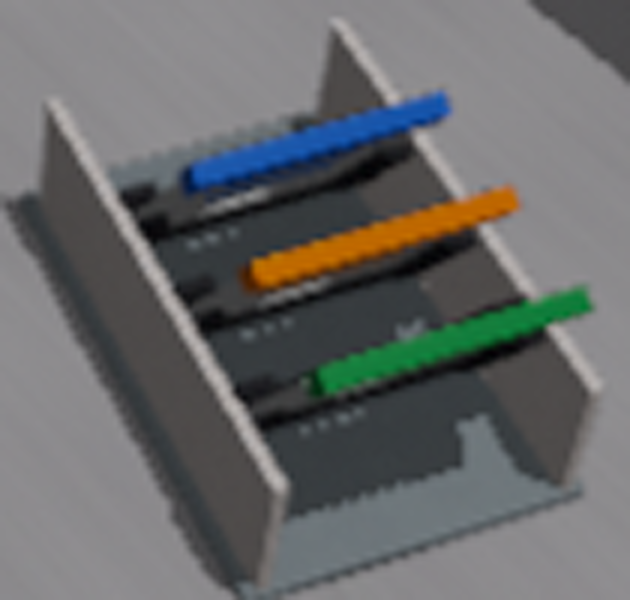

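View pics/crop_scene_265.png

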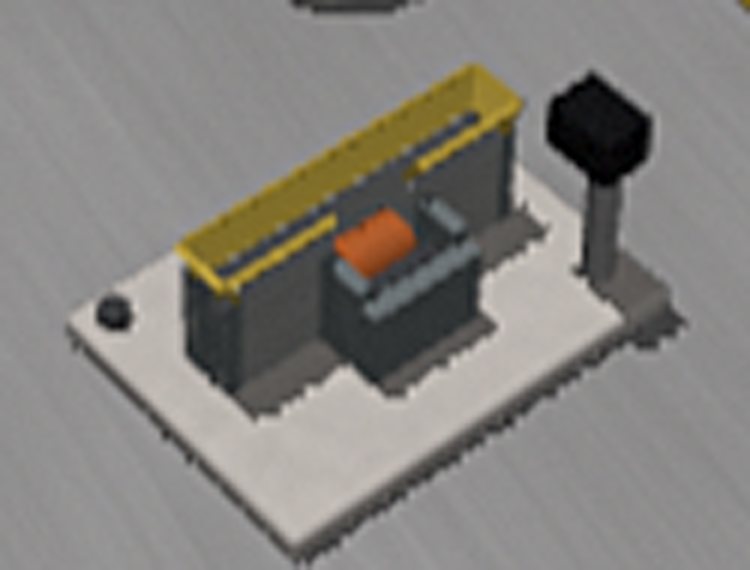

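```bash
python3 - <<'E'
from h import *
from plant import *
y=np.array([.984,.18,0]);y/=np.linalg.norm(y);z=np.array([0,0,-1.]);x=np.cross(y,z)
plan([.579,.187,.20],np.c_[x,y,z],get_obs())
E
```

```text
shift [-0.2004  0.4364  0.0306] turn [-0.0007  0.0015 -0.6397] rows 7.698455875204089 3.4255592880416734
```

drive_tool(series="-0.2 0.436 0.03 0 0 -0.64 0; -0.2 0.436 0.03 0 0 -0.64 0; -0.2 0.436 0.03 0 0 -0.64 0; -0.2 0.436 0.03 0 0 -0.64 0; -0.2 0.436 0.03 0 0 -0.64 0; -0.2 0.436 0.03 0 0 -0.64 0; -0.2 0.436 0.03 0 0 -0.64 0; -0.2 0.436 0.03 0 0 -0.64 0; -0.2 0.436 0.03 0 0 -0.64 0; -0.2 0.436 0.03 0 0 -0.64 0")

```text
t: 1.4
tcp_pos: [0.5787, 0.188, 0.2009]
orientation: [-2.011, -2.412, 0.001]
force: [0.8, 0.7, 0.2]
opening: 0.0852
```

```bash
cat > snap.py <<'E'
import sys
from plant import get_obs, capture, camera_params
import cv2,numpy as np
k=sys.argv[1]
for n in sys.argv[2:]:
    o=get_obs();p=camera_params(n); im,d=capture(n); cv2.imwrite(f"pics/{n}{k}.png",im); np.savez(f"pics/{n}{k}.npz",d=d,im=im,tcp=o['tcp_pos'],ori=o['orientation'],**p)
print(o['t'],o['tcp_pos'],o['orientation'],o['force'],o['opening'],o['qpos'].round(3))
E
python3 snap.py 1 wrist
```

```text
1.4 [0.57874243 0.18804671 0.20087595] [-2.01120489e+00 -2.41216722e+00  8.06041840e-04] [0.82531175 0.66561485 0.21148675] 0.08522754068691049 [ 0.192  0.035  1.683  0.     1.425 -1.56 ]
```

View pics/wrist1.png

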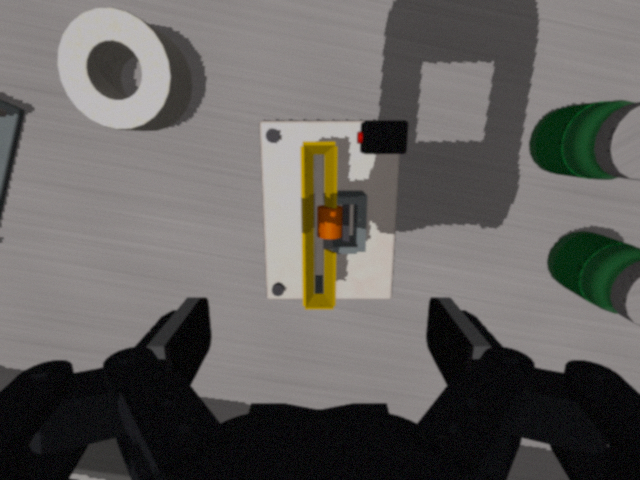

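The wrist view shows the yellow lips as a rectangle spanning (303..337, 141..308), the base spanning (262..398, 121..300), and the post at (385,136).

```bash
cat >> h.py <<'E'
def ray(z,uv,h):
    uv=np.atleast_2d(uv).astype(float);E=z['extrinsics']
    D=np.c_[(uv[:,0]-z['cx'])/z['fx'],(uv[:,1]-z['cy'])/z['fy'],np.ones(len(uv))]@E[:3,:3].T
    return E[:3,3]+D*((h-E[2,3])/D[:,2])[:,None]
E
python3 - <<'E'
from h import *
np.set_printoptions(precision=4,suppress=True)
z=load('wrist',1)
m=hsv(z,[20,120,60],[33,255,255],(280,120,350,320))
P,u,v=pts(z,m); print('lip z pct',np.percentile(P[:,2],[1,50,90,99]), P.mean(0))
def rect(m,h,nm):
    u=np.nonzero(m); hull=cv2.convexHull(np.c_[u[1],u[0]].astype(np.float32))[:,0]
    W=ray(z,hull,h)[:,:2].astype(np.float32)*1000
    (c,s,a)=cv2.minAreaRect(W); b=cv2.boxPoints((c,s,a)); 
    e=b[1]-b[0]; f=b[2]-b[1]; e=e if np.linalg.norm(e)>np.linalg.norm(f) else f; e*=np.sign(e[0])
    print(nm,'centre',c,'size',s,'angle',np.arctan2(e[1],e[0]),e/np.linalg.norm(e))
rect(m,.069,'lips')
g=z['im']; mb=hsv(z,[0,0,150],[180,40,255],(255,110,405,310)); 
print(mb.sum()); rect(mb,.012,'base')
# roller
r=hsv(z,[5,150,60],[18,255,255],(310,190,350,250)); P,u,v=pts(z,r); print('roller',P.mean(0),P[:,2].max(), u.min(),u.max(),v.min(),v.max(), ray(z,[(u.min(),v.mean()),(u.max(),v.mean())],.034+0.008))
# lips inner: grey floor pixels
E
```

```text
lip z pct [0.0126 0.0659 0.0695 0.0705] [0.5767 0.1854 0.0642]
lips centre (580.0256958007812, 187.1036376953125) size (134.20704650878906, 27.279056549072266) angle 0.18188491 [0.9835 0.1809]
8149
base centre (580.6310424804688, 185.71231079101562) size (168.5221405029297, 101.98036193847656) angle 0.17401907 [0.9849 0.1731]
roller [0.5782 0.1958 0.0429] 0.07021764134539488 318 341 206 239 [[0.5801 0.1862 0.042 ]
 [0.5765 0.2055 0.042 ]]
```

```bash
python3 - <<'E'
from h import *
from plant import *
rx=np.array([.235,.97,0]);rx/=np.linalg.norm(rx);Z=np.array([0,0,1.])
c,s=np.cos(np.pi/6),.5
pz=-s*rx+c*Z; px=c*rx+s*Z
R=np.c_[px,np.cross(-pz,px),-pz]
g=np.array([.556,-.305,.121])
print(g+.1*pz); plan(g+.1*pz,R,get_obs())
E
```

```text
[ 0.54422717 -0.35359424  0.20760254]
shift [-0.5271 -0.1319 -0.0066] turn [-0.1105  0.5156  0.4098] rows 8.693445491951358 3.5761971892778
```

drive_tool(series="-0.527 -0.132 -0.0065 -0.11 0.516 0.41 0.6; -0.527 -0.132 -0.0065 -0.11 0.516 0.41 0.6; -0.527 -0.132 -0.0065 -0.11 0.516 0.41 0.6; -0.527 -0.132 -0.0065 -0.11 0.516 0.41 0.6; -0.527 -0.132 -0.0065 -0.11 0.516 0.41 0.6; -0.527 -0.132 -0.0065 -0.11 0.516 0.41 0.6; -0.527 -0.132 -0.0065 -0.11 0.516 0.41 0.6; -0.527 -0.132 -0.0065 -0.11 0.516 0.41 0.6; -0.527 -0.132 -0.0065 -0.11 0.516 0.41 0.6; -0.527 -0.132 -0.0065 -0.11 0.516 0.41 0.6")

```text
t: 2.7
tcp_pos: [0.5445, -0.3557, 0.2076]
orientation: [-2.171, -1.704, -0.582]
force: [0.1, -0.1, 0.5]
opening: 0.0342
```

```bash
python3 snap.py 2 wrist
```

```text
2.7 [ 0.54445444 -0.35565974  0.20763683] [-2.17129613 -1.70431242 -0.58156968] [ 0.07679844 -0.13652564  0.47174656] 0.034170586608022385 [-0.87   0.286  1.455  0.42   1.715 -2.207]
```

View pics/wrist2.png

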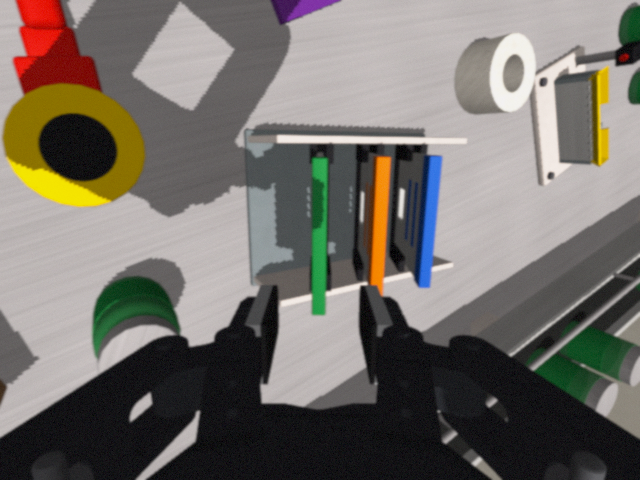

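The wrist view shows the green strip edge-on at u≈319, v 157..313. The gap between the fingers is centred at u≈318, and orange is at u≈380.

```bash
python3 - <<'E'
from h import *
from plant import *
np.set_printoptions(precision=4,suppress=True)
z=load('wrist',2); R=Ro.from_rotvec(z['ori']).as_matrix()
C={'green':([50,120,40],[80,255,255],(300,140,340,330)),'orange':([5,150,60],[18,255,255],(360,140,400,310)),'blue':([100,150,60],[125,255,255],(410,140,450,300))}
for c in C:
    m=hsv(z,*C[c]); P,u,v=pts(z,m); w=(P-z['tcp'])@R
    (cc,s,a)=cv2.minAreaRect(np.c_[u,v].astype(np.float32))
    mm=P.mean(0);W,V=np.linalg.eigh(np.cov((P-mm).T));ax=V[:,2]*np.sign(V[0,2])
    print(c,'tool-frame mean',w.mean(0),'lo',np.percentile(w,1,axis=0),'hi',np.percentile(w,99,axis=0),'axis tool',R.T@ax,'world mean',mm,'ax',ax,cc,s,a,u.min(),u.max(),v.min(),v.max())
print(R)
E
```

```text
green tool-frame mean [-0.0001 -0.0035  0.0998] lo [-0.0059 -0.055   0.0904] hi [0.0077 0.0526 0.2125] axis tool [0.0262 0.906  0.4226] world mean [ 0.5529 -0.3065  0.1211] ax [ 0.9356  0.012  -0.3528] (319.5, 235.0) (158.0, 17.0) 90.0 311 328 156 314
orange tool-frame mean [ 0.0449 -0.0067  0.1275] lo [ 0.0388 -0.0544  0.1161] hi [0.0802 0.0606 0.2765] axis tool [0.2022 0.2996 0.9324] world mean [ 0.5624 -0.2544  0.1197] ax [ 0.4434  0.5515 -0.7065] (377.464599609375, 224.63690185546875) (19.08168601989746, 138.2312774658203) 3.1798300743103027 367 390 156 294
blue tool-frame mean [ 0.0876 -0.0031  0.1457] lo [ 0.0837 -0.0533  0.1424] hi [0.0934 0.0525 0.1566] axis tool [-0.0018  1.      0.0036] world mean [ 0.5768 -0.2105  0.1252] ax [ 0.9714 -0.2373 -0.0038] (426.9949645996094, 220.87054443359375) (16.68033790588379, 130.9786834716797) 4.916565895080566 415 440 156 286
[[ 0.2057  0.9714  0.1188]
 [ 0.8414 -0.2376  0.4854]
 [ 0.4997  0.0001 -0.8662]]
```

drive_tool(series="0 -0.001 0.04 0 0 0 0.6; 0 -0.001 0.07 0 0 0 0.6; 0 -0.001 0.09 0 0 0 0.6; 0 -0.001 0.105 0 0 0 0.6; 0 -0.001 0.117 0 0 0 0.6; 0 -0.001 0.117 0 0 0 0.6; 0 -0.001 0.117 0 0 0 0.6", grip_force=80)

```text
t: 3.62
tcp_pos: [0.5575, -0.2978, 0.1073]
orientation: [-2.171, -1.706, -0.582]
force: [0.1, 0.8, -0.0]
opening: 0.0346
```

```bash
python3 snap.py 3 wrist side
```

```text
3.675 [ 0.5575244  -0.29796616  0.10749026] [-2.17107954 -1.70642466 -0.58241747] [-0.31853627 -0.46137925 -0.32345582] 0.03438004963803275 [-0.8    0.317  1.594  0.438  1.531 -2.217]
```

View pics/wrist3.png

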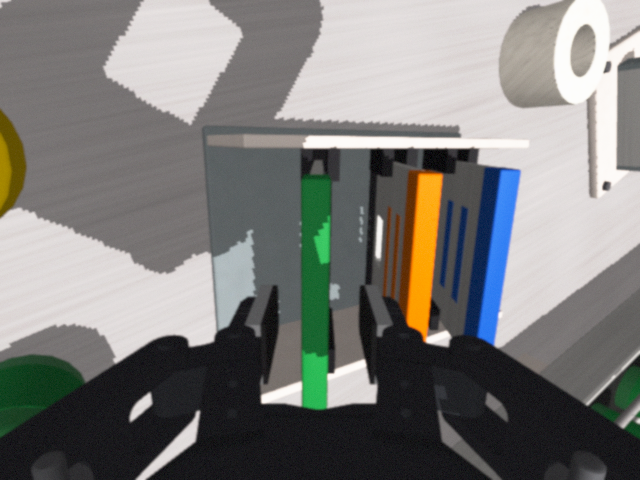

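The strip (u 302..331) sits midway between the pads, with no contact. I'll close now.

drive_tool(series="0 0 0 0 0 0 1; 0 0 0 0 0 0 1; 0 0 0 0 0 0 1; 0 0 0 0 0 0 1; 0 0 0 0 0 0 1; 0 0 0 0 0 0 1", grip_force=80)

```text
t: 4.47
tcp_pos: [0.5574, -0.2978, 0.1071]
orientation: [-2.171, -1.706, -0.582]
force: [0.6, -4.4, 3.6]
opening: 0.0084
```

drive_tool(series="0 0 -0.008 0 0 0 1; 0 0 -0.016 0 0 0 1; 0 0 -0.026 0 0 0 1; 0 0 -0.036 0 0 0 1; 0 0 -0.048 0 0 0 1; 0 0 -0.06 0 0 0 1; 0 0 -0.075 0 0 0 1; 0 0 -0.09 0 0 0 1; 0 0 -0.11 0 0 0 1; 0 0 -0.13 0 0 0 1")

```text
t: 5.72
tcp_pos: [0.5416, -0.3611, 0.2205]
orientation: [-2.17, -1.706, -0.582]
force: [0.1, 0.4, -1.3]
opening: 0.0084
```

```bash
python3 snap.py 4 wrist side
```

```text
5.775 [ 0.54215353 -0.363042    0.2234451 ] [-2.17387552 -1.70868623 -0.58286194] [-0.35829441 -0.92970369  0.62555154] 0.008178023936981173 [-0.88   0.279  1.435  0.419  1.738 -2.207]
```

View pics/side4.png

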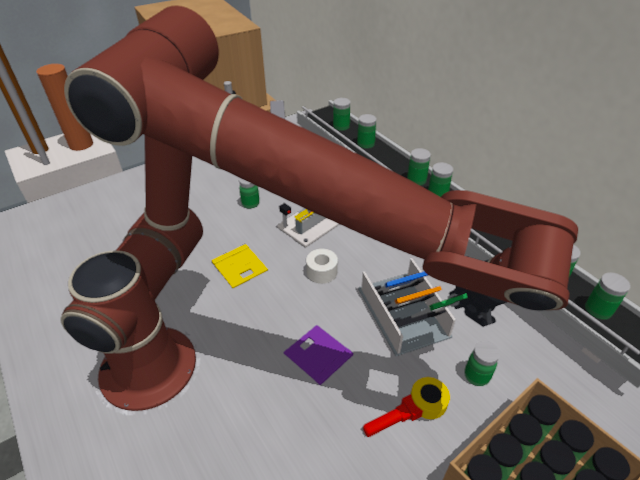

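View pics/wrist4.png

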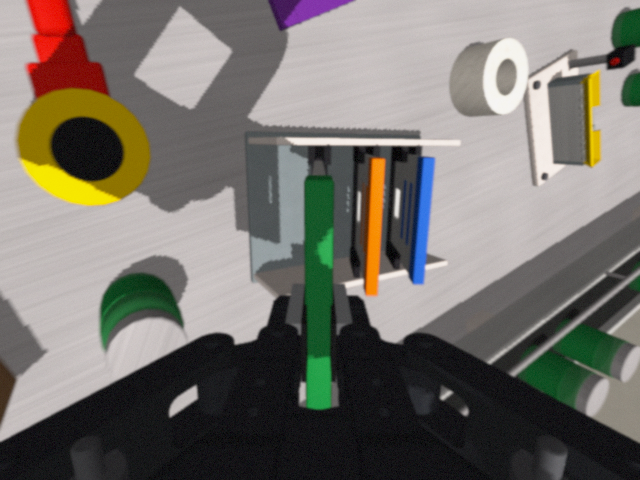

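```bash
python3 - <<'E'
from h import *
from plant import *
a=.181;y=np.array([np.cos(a),np.sin(a),0]);z=np.array([0,0,-1.]);x=np.cross(y,z)
plan([.580,.187,.25],np.c_[x,y,z],get_obs())
E
```

```text
shift [ 0.4847 -0.0938  0.2458] turn [ 0.114  -0.5119 -0.4099] rows 8.823809339129937 3.5640478316149493
```

drive_tool(series="0.02 0 -0.035 0 0 0 1; 0.035 0 -0.06 0 0 0 1; 0.1 -0.014 -0.02 0.02 -0.1 -0.08 1; 0.155 -0.025 0.02 0.04 -0.2 -0.16 1; 0.21 -0.036 0.06 0.063 -0.28 -0.225 1; 0.265 -0.048 0.095 0.08 -0.36 -0.29 1; 0.32 -0.06 0.135 0.1 -0.45 -0.36 1; 0.375 -0.07 0.17 0.114 -0.512 -0.41 1; 0.43 -0.082 0.21 0.114 -0.512 -0.41 1; 0.4847 -0.0938 0.2458 0.114 -0.512 -0.41 1")

```text
t: 7.08
tcp_pos: [0.5748, 0.14, 0.2517]
orientation: [-2.005, -2.41, -0.001]
force: [0.7, 0.4, -1.5]
opening: 0.0084
```

drive_tool(series="0 0 0 0 0 0 1; 0 0 0 0 0 0 1")

```text
t: 7.32
tcp_pos: [0.5751, 0.1375, 0.2517]
orientation: [-2.005, -2.411, 0.0]
force: [0.2, -0.7, -0.4]
opening: 0.0084
```

```bash
python3 snap.py 5 wrist scene side
```

```text
7.425 [0.57552997 0.13629666 0.25214571] [-2.00822991e+00 -2.40865306e+00 -7.13656956e-04] [ 0.58147703 -0.56093712 -1.4967617 ] 0.008414929676480984 [ 0.105 -0.036  1.667  0.004  1.514 -1.647]
```

View pics/wrist5.png

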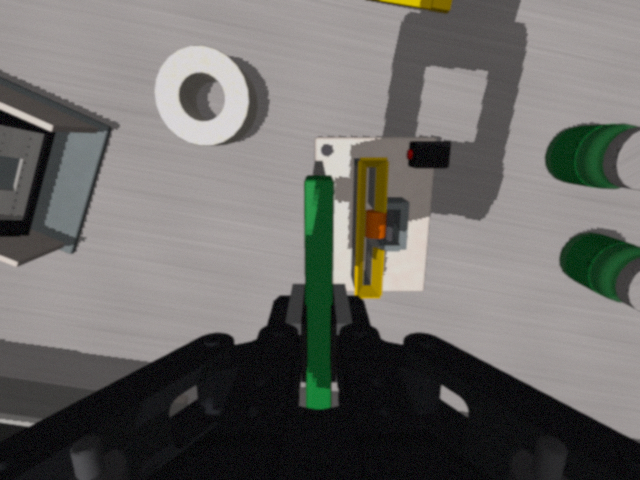

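View pics/scene5.png

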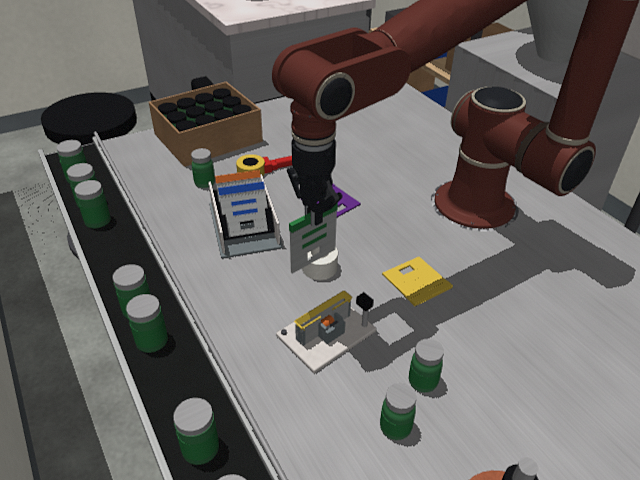

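```bash
cat > meas.py <<'E'
from h import *
import sys
np.set_printoptions(precision=4,suppress=True)
def rect(z,m,h,nm):
    u=np.nonzero(m); hull=cv2.convexHull(np.c_[u[1],u[0]].astype(np.float32))[:,0]
    W=ray(z,hull,h)[:,:2].astype(np.float32)*1000
    (c,s,a)=cv2.minAreaRect(W); b=cv2.boxPoints((c,s,a)); 
    e=b[1]-b[0]; f=b[2]-b[1]; e=e if np.linalg.norm(e)>np.linalg.norm(f) else f; e=e*np.sign(e[0])
    print(nm,'centre',np.array(c),'size',s,'angle',np.arctan2(e[1],e[0])); return np.array(c)
if __name__=='__main__':
    k=sys.argv[1]; roi=eval(sys.argv[2])
    z=load('wrist',k);R=Ro.from_rotvec(z['ori']).as_matrix()
    print('tcp',z['tcp'],'tool y angle',np.arctan2(R[1,1],R[0,1]),'z',R[:,2])
    rect(z,hsv(z,[20,120,60],[33,255,255],roi),.069,'lips')
    m=hsv(z,[50,120,40],[80,255,255],(290,160,350,420))
    P,u,v=pts(z,m); w=(P-z['tcp'])@R; print('strip tool lo/med/hi',np.percentile(w,[1,50,99],axis=0))
    rect(z,m,z['tcp'][2]+.0255,'strip')
E
python3 meas.py 5 '(345,145,400,310)'; python3 -c "
import cv2
for n,b in(('scene',(270,170,390,380)),('side',(230,150,400,300))):
    i=cv2.imread(f'pics/{n}5.png')[b[1]:b[3],b[0]:b[2]];cv2.imwrite(f'pics/c5{n}.png',cv2.resize(i,None,fx=2.8,fy=2.8,interpolation=2))"
```

```text
tcp [0.5751 0.1375 0.2517] tool y angle 0.1830926712276164 z [-0.0048  0.0037 -1.    ]
lips centre [580.9231 186.2583] size (134.89549255371094, 28.32242202758789) angle 0.18116246
strip tool lo/med/hi [[-0.0062 -0.0545 -0.0263]
 [-0.0019 -0.0164 -0.0242]
 [ 0.0027  0.0325 -0.0221]]
strip centre [564.3715 133.6129] size (88.72541809082031, 9.583198547363281) angle 0.17558272
```

View pics/c5scene.png

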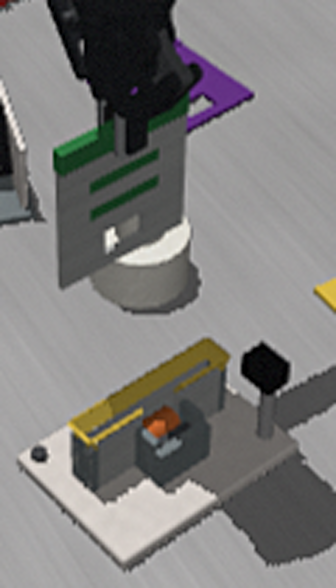

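drive_tool(series="0.0488 0.014 0 0 0 0 1; 0.0488 0.014 0.02 0 0 0 1; 0.0488 0.014 0.05 0 0 0 1; 0.0488 0.014 0.05 0 0 0 1; 0.0488 0.014 0.05 0 0 0 1")

```text
t: 8.1
tcp_pos: [0.5807, 0.1872, 0.2031]
orientation: [-2.008, -2.409, -0.002]
force: [0.4, -1.4, -0.6]
opening: 0.0086
```

```bash
python3 snap.py 6 wrist scene side wrist; python3 - <<'E'
from plant import *
import numpy as np
a=[]
for i in range(4):
    capture('side'); a.append(get_obs())
print(np.array([o['tcp_pos'] for o in a]).round(4)); print(np.array([o['force'] for o in a]).round(1))
E
python3 meas.py 6 '(295,145,345,320)'
```

```text
8.25 [0.58118909 0.18779895 0.20419786] [-2.00850237 -2.41099826 -0.0045164 ] [-0.24290464 -0.99575434 -1.17772788] 0.008398684386083656 [ 0.189  0.037  1.675  0.005  1.43  -1.564]
[[0.5809 0.188  0.2038]
 [0.5808 0.1881 0.2035]
 [0.5806 0.1881 0.2032]
 [0.5805 0.1882 0.2029]]
[[-0.1  0.1 -1.2]
 [ 0.3  0.1 -1.8]
 [-0.7 -1.4 -1.3]
 [-0.3 -1.5 -2. ]]
tcp [0.5812 0.1878 0.2042] tool y angle 0.18164452669038078 z [-0.0009  0.0045 -1.    ]
lips centre [573.7521 185.3819] size (110.66922760009766, 26.92800521850586) angle 0.17537063
strip tool lo/med/hi [[-0.0061 -0.0545 -0.0259]
 [-0.0018 -0.0172 -0.0242]
 [ 0.0028  0.0325 -0.0206]]
strip centre [570.3492 183.985 ] size (88.87743377685547, 9.563873291015625) angle 0.17331967
```

View pics/wrist6.png

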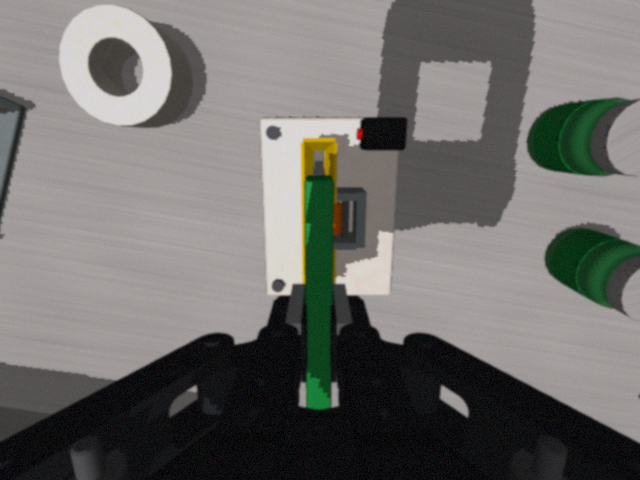

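```bash
 python3 -c "
import cv2
for n,b in(('scene',(250,200,410,380)),('side',(250,130,370,260))):
    i=cv2.imread(f'pics/{n}6.png')[b[1]:b[3],b[0]:b[2]];cv2.imwrite(f'pics/c6{n}.png',cv2.resize(i,None,fx=3.3,fy=3.3,interpolation=2))"
```

```text
(no output)
```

View pics/c6scene.png

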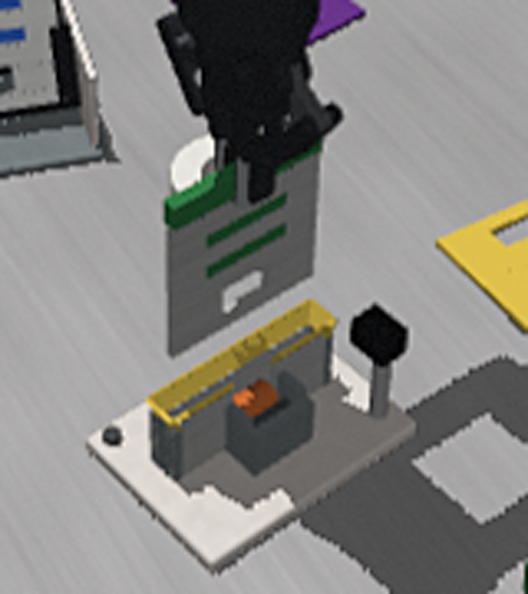

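View pics/c6side.png

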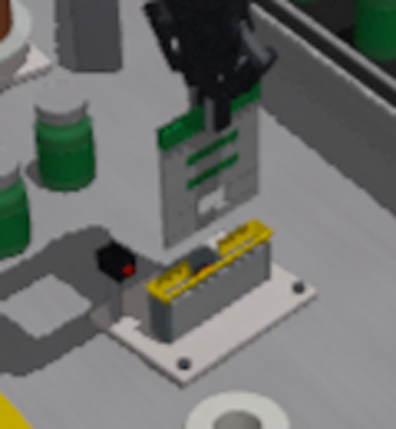

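```bash
python3 - <<'E'
from h import *
np.set_printoptions(precision=2,suppress=True)
a=.181;U=np.array([np.cos(a),np.sin(a)]);X=np.array([-np.sin(a),np.cos(a)])
def rep(n,off,sc,pl,lips,zb=.1085):
    z=load(n,6); f=lambda q,h:ray(z,np.array(q)/sc+np.array(off),h)[:,:2]*1000
    p=f(pl,zb); l=f(lips,.069)
    print(n,'plate corners\n',p,p.mean(0),np.ptp(p,axis=0),'\nlips\n',l,l.mean(0)); d=l.mean(0)-p.mean(0); print('lips-plate: tool x',d@X,'tool y',d@U)
    m=hsv(z,[20,120,60],[33,255,255],(285,280,360,335) if n=='scene' else (290,190,340,230))
    P,u,v=pts(z,m); P=P[(P[:,2]>.066)]; print('depth-lips rim',P.mean(0)*1000,len(P))
rep('scene',(250,200),3.3,[(172,356),(314,275)],[(150,402),(315,300),(337,322),(170,424)])
rep('side',(250,130),3.3,[(167,246),(258,195)],[(147,286),(262,221),(274,235),(160,301)])
E
```

```text
scene plate corners
 [[632.92 198.58]
 [525.37 181.94]] [579.15 190.26] [107.54  16.64] 
lips
 [[644.69 192.38]
 [514.08 168.03]
 [512.2  191.03]
 [642.49 213.25]] [578.36 191.17]
lips-plate: tool x 1.0417772931343325 tool y -0.6063152869587871
depth-lips rim [579.94 184.99  69.1 ] 243
side plate corners
 [[532.55 180.06]
 [636.35 194.36]] [584.45 187.21] [103.81  14.29] 
lips
 [[514.31 185.98]
 [647.42 203.49]
 [644.6  180.91]
 [512.93 163.  ]] [579.81 183.34]
lips-plate: tool x -2.9674913009706296 tool y -5.255727317262076
depth-lips rim [575.95 187.4   69.13] 93
```

drive_tool(series="0.0006 0 0.015 0 0 0 1; 0.0006 0 0.03 0 0 0 1; 0.0006 0 0.038 0 0 0 1; 0.0006 0 0.043 0 0 0 1; 0.0006 0 0.046 0 0 0 1; 0.0006 0 0.046 0 0 0 1")

```text
t: 9.25
tcp_pos: [0.5801, 0.1889, 0.1565]
orientation: [-2.007, -2.41, -0.001]
force: [0.2, -0.1, -0.9]
opening: 0.0086
```

```bash
python3 snap.py 7 wrist scene side; python3 -c "
import cv2
for n,b in(('scene',(250,200,410,380)),('side',(250,130,370,260))):
    i=cv2.imread(f'pics/{n}7.png')[b[1]:b[3],b[0]:b[2]];cv2.imwrite(f'pics/c7{n}.png',cv2.resize(i,None,fx=3.3,fy=3.3,interpolation=2))
i=cv2.imread('pics/wrist7.png')[100:340,230:430];cv2.imwrite('pics/c7w.png',cv2.resize(i,None,fx=2.5,fy=2.5,interpolation=2))"
```

```text
9.35 [0.58028902 0.18895379 0.1569063 ] [-2.00688959e+00 -2.41071852e+00 -2.17799654e-03] [ 0.53757069 -0.64619197 -0.87593792] 0.008689880152146475 [ 0.191  0.075  1.716  0.005  1.352 -1.563]
```

View pics/c7scene.png

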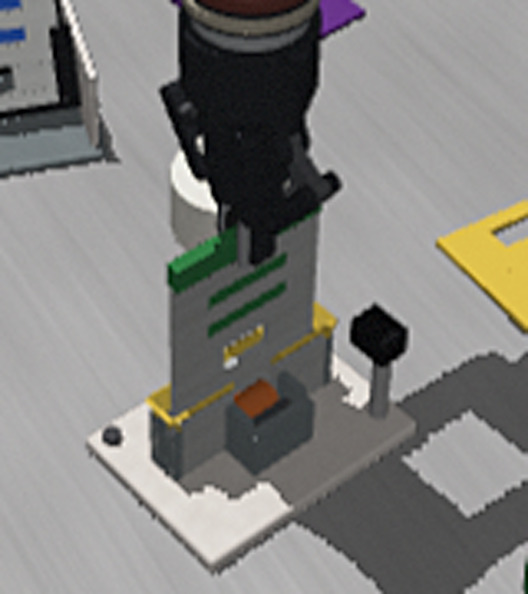

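View pics/c7side.png

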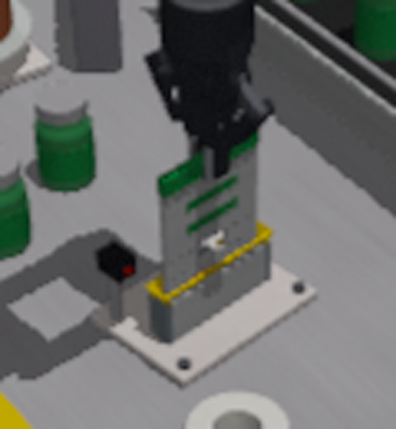

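View pics/c7w.png

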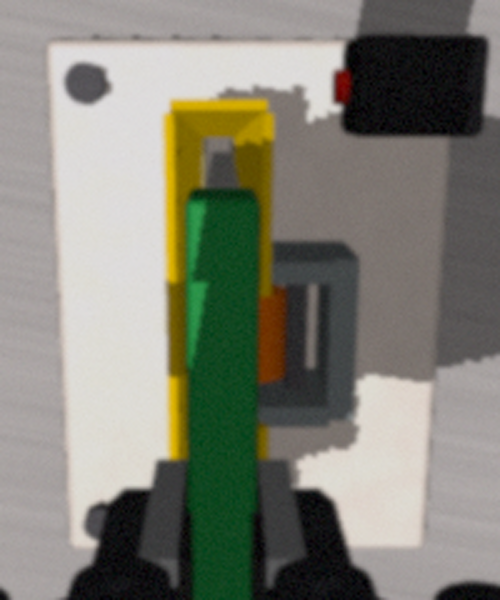

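drive_tool(series="-0.0005 0 0.003 0 0 0 1; -0.0005 0 0.006 0 0 0 1; -0.0005 0 0.009 0 0 0 1; -0.0005 0 0.012 0 0 0 1; -0.0005 0 0.015 0 0 0 1; -0.0005 0 0.015 0 0 0 1")

```text
t: 10.15
tcp_pos: [0.5798, 0.1884, 0.1409]
orientation: [-2.006, -2.41, -0.0]
force: [0.5, -0.0, -0.1]
opening: 0.008
```

```bash
python3 snap.py 8 wrist scene;python3 - <<'E'
from plant import *
import numpy as np
a=[]
for i in range(3):
    capture('side'); a.append(get_obs())
print(np.array([o['force'] for o in a]).round(1),np.array([o['moment'] for o in a]).round(2))
E
python3 -c "
import cv2
i=cv2.imread('pics/wrist8.png')[100:340,230:430];cv2.imwrite('pics/c8w.png',cv2.resize(i,None,fx=2.5,fy=2.5,interpolation=2))"
```

```text
10.2 [0.57992523 0.18845391 0.14117352] [-2.00639909e+00 -2.41008275e+00 -7.59105485e-04] [-0.12769082 -0.60658851 -1.02195076] 0.008275316494365586 [ 0.19   0.089  1.729  0.005  1.327 -1.564]
[[ 0.6 -0.6 -1.4]
 [-0.7  0.7 -0.9]
 [ 0.7 -0.5 -1.8]] [[-0.05  0.01 -0.01]
 [-0.02 -0.   -0.  ]
 [-0.02 -0.03 -0.02]]
```

View pics/c8w.png

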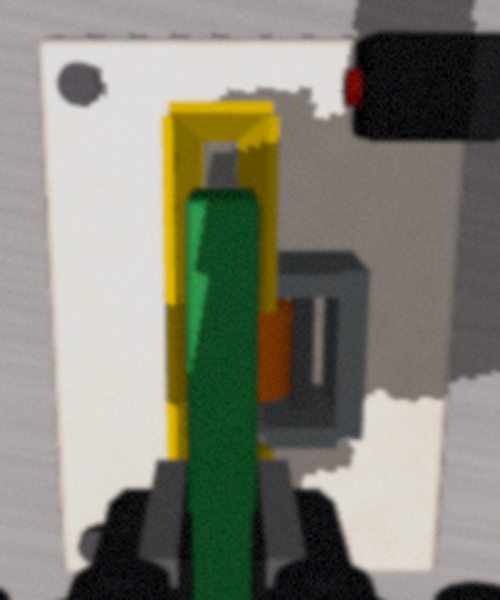

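No contact yet, and the bottom edge is about 10 mm inside the straight walls. Next I'll press past the roller in small steps.

drive_tool(series="0 0 0.003 0 0 0 1; 0 0 0.006 0 0 0 1; 0 0 0.009 0 0 0 1; 0 0 0.012 0 0 0 1; 0 0 0.015 0 0 0 1; 0 0 0.018 0 0 0 1")

```text
t: 11.15
tcp_pos: [0.5802, 0.1882, 0.1229]
orientation: [-2.007, -2.411, -0.001]
force: [1.0, -2.9, 1.1]
opening: 0.0081
```

drive_tool(series="0 0 0.003 0 0 0 1; 0 0 0.006 0 0 0 1; 0 0 0.009 0 0 0 1; 0 0 0.012 0 0 0 1; 0 0 0.014 0 0 0 1; 0 0 0.014 0 0 0 1")

```text
t: 11.9
tcp_pos: [0.579, 0.1893, 0.1088]
orientation: [-2.005, -2.408, -0.0]
force: [-0.1, 0.2, -2.6]
opening: 0.0085
```

```bash
python3 snap.py 9 wrist scene; python3 meas.py 9 '(280,100,345,330)'
```

```text
11.95 [0.57911683 0.18918244 0.10902826] [-2.00508102e+00 -2.40870504e+00 -3.94008627e-04] [-0.29642961 -0.64433502 -2.62590508] 0.008277657318273651 [ 0.191  0.122  1.751  0.006  1.274 -1.564]
tcp [0.579  0.1893 0.1088] tool y angle 0.1824034230806003 z [-0.006   0.0054 -1.    ]
lips centre [550.5915 181.5038] size (74.28227233886719, 27.320764541625977) angle 0.19448398
strip tool lo/med/hi [[-0.0062 -0.0546 -0.0263]
 [-0.0019 -0.0172 -0.0242]
 [ 0.0028  0.0324 -0.0198]]
strip centre [568.2195 185.3205] size (88.66644287109375, 9.758654594421387) angle 0.18045366
```

drive_tool(series="0 0 0.001 0 0 0 1; 0 0 0.002 0 0 0 1; 0 0 0.003 0 0 0 1; 0 0 0.003 0 0 0 1")

```text
t: 12.5
tcp_pos: [0.5803, 0.189, 0.1081]
orientation: [-2.007, -2.41, -0.003]
force: [-3.6, -0.6, 5.6]
opening: 0.0086
```

drive_tool(series="0 0 0.001 0 0 0 1; 0 0 0.002 0 0 0 1; 0 0 0.002 0 0 0 1; 0 0 0.002 0 0 0 1")

```text
t: 13.0
tcp_pos: [0.5805, 0.189, 0.1081]
orientation: [-2.007, -2.411, -0.003]
force: [-7.0, -1.5, 14.0]
opening: 0.0086
```

```bash
python3 snap.py 10 wrist scene side;python3 meas.py 10 '(280,100,345,330)'; python3 -c "
import cv2
for n,b in(('scene',(250,200,410,380)),('side',(250,130,370,260))):
    i=cv2.imread(f'pics/{n}10.png')[b[1]:b[3],b[0]:b[2]];cv2.imwrite(f'pics/c10{n}.png',cv2.resize(i,None,fx=3.3,fy=3.3,interpolation=2))"
```

```text
13.1 [0.58058289 0.18901107 0.10819812] [-2.00668221 -2.41070297 -0.00299722] [-7.08163687 -1.81441863 14.15749865] 0.008645411628409533 [ 0.191  0.124  1.75   0.005  1.269 -1.564]
tcp [0.5805 0.189  0.1081] tool y angle 0.18247570265390686 z [-0.0028  0.0046 -1.    ]
lips centre [551.3635 181.4797] size (75.38634490966797, 27.377216339111328) angle 0.19983606
strip tool lo/med/hi [[-0.0062 -0.0546 -0.0264]
 [-0.0018 -0.0173 -0.0243]
 [ 0.0028  0.0324 -0.0201]]
strip centre [569.7484 185.0815] size (88.78848266601562, 9.769416809082031) angle 0.18065843
```

View pics/c10scene.png

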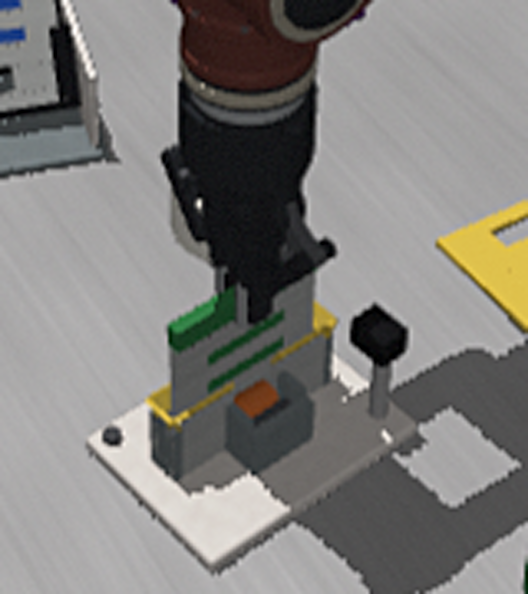

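View pics/c10side.png

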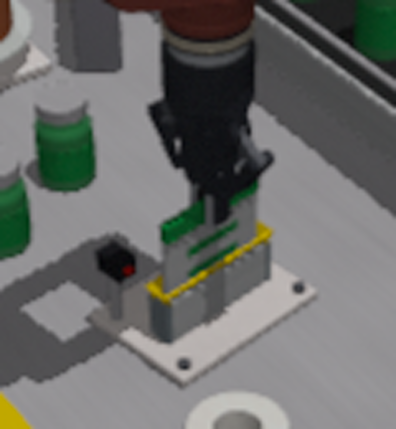

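```bash
python3 - <<'E'
from h import *
np.set_printoptions(precision=4,suppress=True)
for n,rs,rl in [('scene',(295,285,325,310),(285,280,360,335)),('side',(290,180,335,210),(290,190,340,225))]:
    for k in (7,10):
        z=load(n,k)
        if k==7: rs2=(295,262,325,300) if n=='scene' else (290,165,335,195)
        else: rs2=rs
        P,_,_=pts(z,hsv(z,[50,120,40],[80,255,255],rs2)); L,_,_=pts(z,hsv(z,[20,120,60],[33,255,255],rl))
        print(n,k,'strip z',np.percentile(P[:,2],[2,10,50,90,98]),len(P),'lips z',np.percentile(L[:,2],[50,90,98]))
    print
E
```

```text
scene 7 strip z [0.1659 0.1689 0.1786 0.1832 0.1843] 199 lips z [0.067  0.0713 0.0724]
scene 10 strip z [0.1168 0.1196 0.1299 0.1347 0.1363] 184 lips z [0.0682 0.0711 0.0729]
side 7 strip z [0.1614 0.1656 0.1755 0.1827 0.1843] 94 lips z [0.0671 0.0708 0.0727]
side 10 strip z [0.1124 0.1177 0.1277 0.1339 0.1359] 90 lips z [0.0667 0.071  0.0725]
```

drive_tool(series="0 -0.0015 0 0 0 0 1; 0 -0.0015 0.001 0 0 0 1; 0 -0.0015 0.002 0 0 0 1; 0 -0.0015 0.002 0 0 0 1; 0 -0.0015 0.002 0 0 0 1")

```text
t: 13.78
tcp_pos: [0.5804, 0.189, 0.1081]
orientation: [-2.008, -2.412, -0.007]
force: [-7.1, -1.2, 18.8]
opening: 0.0083
```

```bash
python3 snap.py 11 wrist;python3 meas.py 11 '(280,100,345,330)'
```

```text
13.775 [0.58035599 0.18900921 0.10805619] [-2.00787212 -2.41225423 -0.00672724] [-7.13299676 -1.24200008 18.84385165] 0.008311386621418558 [ 0.191  0.122  1.752  0.005  1.266 -1.564]
tcp [0.5804 0.189  0.1081] tool y angle 0.18246172904932273 z [ 0.0004  0.0052 -1.    ]
lips centre [551.4189 181.5766] size (75.58155059814453, 27.240835189819336) angle 0.18257177
strip tool lo/med/hi [[-0.0062 -0.0545 -0.0264]
 [-0.0018 -0.0173 -0.0244]
 [ 0.0028  0.0325 -0.02  ]]
strip centre [569.5654 185.0134] size (88.91342163085938, 9.850028038024902) angle 0.18314019
```

Pressing with 14 and then 19 N left the TCP at 0.1081, so the plate is on solid floor. I'll ease off the pressure, open the gripper and retreat.

drive_tool(series="0 0 -0.002 0 0 0 1; 0 0 -0.003 0 0 0 1; 0 0 -0.003 0 0 0 0.55; 0 0 -0.003 0 0 0 0.55; 0 0 -0.003 0 0 0 0.55; 0 0 -0.003 0 0 0 0.55")

```text
t: 14.58
tcp_pos: [0.5782, 0.1883, 0.105]
orientation: [-2.006, -2.41, -0.0]
force: [0.2, -0.1, -0.5]
opening: 0.0383
```

```bash
python3 snap.py 12 wrist
```

```text
14.575 [0.57822598 0.18827121 0.10497573] [-2.00636907e+00 -2.40989419e+00 -4.27165019e-04] [ 0.23499181 -0.08072527 -0.51375376] 0.03831084987583863 [ 0.19   0.123  1.756  0.005  1.265 -1.564]
```

View pics/wrist12.png

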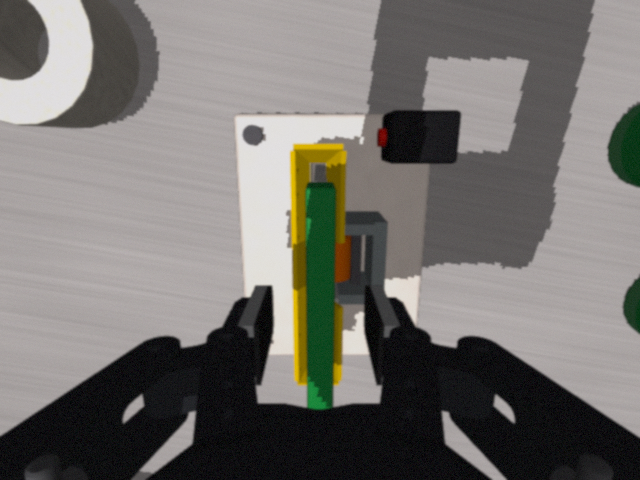

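Released: the fingers are clear on both sides and the plate stands in the slot. Next I'll retreat straight up and verify.

drive_tool(series="0 0 -0.02 0 0 0 0.55; 0 0 -0.05 0 0 0 0.55; 0 0 -0.09 0 0 0 0.55; 0 0 -0.13 0 0 0 0.55; 0 0 -0.16 0 0 0 0.55; 0 0 -0.16 0 0 0 0.55")

```text
t: 15.38
tcp_pos: [0.5809, 0.1881, 0.2709]
orientation: [2.01, 2.414, 0.012]
force: [-0.5, 0.4, 0.1]
opening: 0.0384
```

```bash
python3 snap.py 13 wrist scene side; python3 - <<'E'
from h import *
np.set_printoptions(precision=4,suppress=True)
for n,rs,rl in [('scene',(295,270,365,310),(285,280,360,335)),('side',(290,170,340,210),(290,190,340,225)),('wrist',(280,120,360,420),(280,120,360,420))]:
        z=load(n,13)
        P,u,v=pts(z,hsv(z,[50,120,40],[80,255,255],rs)); L,_,_=pts(z,hsv(z,[20,120,60],[33,255,255],rl))
        print(n,'strip z',np.percentile(P[:,2],[2,10,50,90,98]),len(P),'lips z',np.percentile(L[:,2],[50,90,98]),u.min(),u.max(),v.min(),v.max())
import cv2
for n,b in(('scene',(250,200,410,380)),('side',(250,130,370,260))):
    i=cv2.imread(f'pics/{n}13.png')[b[1]:b[3],b[0]:b[2]];cv2.imwrite(f'pics/c13{n}.png',cv2.resize(i,None,fx=3.3,fy=3.3,interpolation=2))
E
```

```text
15.475 [0.57895317 0.18766679 0.26577583] [-2.00686135e+00 -2.41056602e+00 -1.99968726e-03] [ 3.16800129e-04 -7.04805476e-01  1.10420152e-01] 0.038789286911108466 [ 0.189 -0.003  1.612  0.005  1.534 -1.564]
scene strip z [0.1172 0.1201 0.1304 0.1345 0.1356] 414 lips z [0.0678 0.0716 0.0727] 301 345 274 306
side strip z [0.1134 0.1171 0.1267 0.1342 0.136 ] 194 lips z [0.0671 0.0709 0.0721] 299 327 182 203
wrist strip z [0.1309 0.1315 0.1324 0.1332 0.1337] 1496 lips z [0.0672 0.0697 0.0704] 313 325 154 287
```

View pics/c13scene.png

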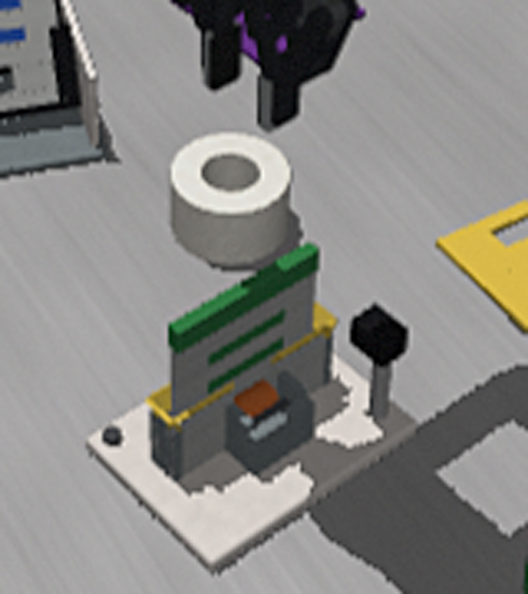

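View pics/side13.png

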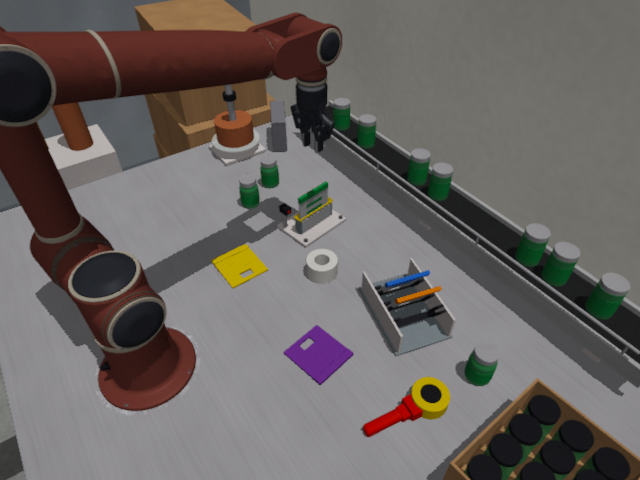

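View pics/wrist13.png

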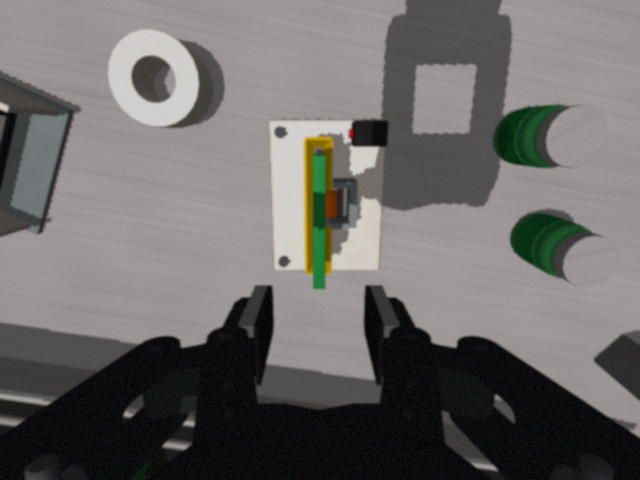

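```bash
python3 - <<'E'
from h import *
z=load('wrist',13);P,u,v=pts(z,hsv(z,[50,120,40],[80,255,255],(280,120,360,420)))
t=P[:,0]-P[:,0].mean();k=np.polyfit(t,P[:,2],1);print('slope',k,np.ptp(t),'mid',P[:,0].max()/2+P[:,0].min()/2)
E
```

```text
slope [0.00286615 0.13233811] 0.1071212728370391 mid 0.5799438647820983
```

Strip top at about 132 mm and level (slope 0.003), which matches the plate being home.

```bash
python3 -c "
from plant import *
print(hand_in())"
```

```text
the job is handed in; nothing more can be done
None
```

The green-edged plate is fitted in the labeller's station, fully home on the slot floor, and the gripper has let go. I drew it out of the rack's right-hand slot along its lean, carried it upright and kept hold while lowering it. I then pressed it past the spring roller, let go, pulled straight up and handed in at about 15.5 s.

**Plate home:**
- **Seating:** raising the press from 14 to 19 N moved the plate no further. After release, the strip top measured about 132 mm above the table, as expected for a plate on the floor, and it was level to within about 0.3 mm over its length.
- **Roller:** I did not see the roller in the window directly. I take it to be there from the seating height.

**Everything else:** in the last side picture the orange and blue plates stand in their slots. The jars, label roll, tape dispenser and look-alike plates look where they started (by eye, not measured).

**Checks that disagreed:**
- **Height readings:** the raw scene and side depth read the strip top about 4 mm high. They read the lips high by a similar amount, so the corrected heights agree.
- **Alignment above the slot:** my hand-picked side-view check differed from the other two cameras by about 4 mm across the slot. I followed the other two, and the plate went in without touching.
- **Sideways force:** about 7 N showed along the slot while pressing and vanished on release.

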